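# Drive a flash handle's retaining pin home, then hold its full-load contact test

## Task

Drive the steel pin that stands proud of the opened black handle down flush with its boss, using the mallet and not your fingers, then set the mallet gently back down on the bench, released and clear of the tester. Next press the tester's spring-return dial lever down with the gripper, past its first two clicks to the third (full load), and finish while still holding it there against its spring. Leave the loose cover, reflector, screwdriver and battery alone.

Things in the scene. Friction and masses are not known exactly. Their poses are not given: they have to be found in the camera images.
- tester: Grey contact tester fixed to the bench: base plate 200 (x) x 300 (y) x 16 mm; origin under its centre, x away from the worker, y left, z up. On it: the meter case (x -60 to 90, y -65 to 45, z to 114, meter to 125 mm), the dial with its lever on the case's right side (-y) and, left of the case, a cradle with the opened black handle.
- boss_top (a point): Centre of the flat top of the round boss (18 mm diameter, tester x -55, y 105, z 72 mm) in which the pin sits, on the near end of the opened black flash handle. The handle is 46 mm wide and lies along tester x (x -85 to 118, y 105 mm), open side up, rim at z 62 mm; within 40 mm of the pin nothing else is higher than 66 mm.
- pin (a joint): How far the pin is driven (m): 0 when it stands 12 mm proud of the boss, 0.012 when flush with it, hard stop at 0.0125. Starts between 0 and 0.004. It is a slotted spring pin, a tight fit: about 8 N drives it and it stays where it is left.
- spring_pin: The upright steel pin itself, 6 mm diameter; origin on its axis 12 mm below its top end, z up. It moves down with joint pin.
- pin_top (a point): Centre of the pin's top end, where the mallet strikes. When the pin is flush this point is 72 mm above the bench.
- mallet: Stubby soft-face mallet standing on one face, handle level. Head: upright cylinder 84 mm high, white nylon faces 40 mm diameter, steel between. Wooden handle 18 mm wide, 24 mm high, running along the mallet's -x to 140 mm from the head's axis, centred 42 mm up. Origin: centre of the lower (striking) face, z up the head. 0.29 to 0.45 kg, centre of mass within 15 mm of the head's axis.
- mallet_grip (a point): Good place to hold the mallet: on the handle's centre line, 55 mm from the head's axis (mallet frame x = -55, z = 42 mm).
- mallet_center (a point): Centre of the mallet's head; 42 mm above the bench when it stands on a face, 20 mm when it lies.
- dial (a joint): Turn of the dial (rad): 0 at rest, lever 35 degrees above level; grows as the lever is pressed down. Clicks (detents) at 0.35, 0.70 and 1.05, hard stop at 1.13. A spring returns it to 0 from anywhere when let go: the push needed at the bar rises from about 3 N to 8 N and ripples by 2 N at the clicks.
- dial_bar: The dial's lever: a flat steel arm ending in a black round grip bar (16 mm diameter, 66 mm long, parallel to the tester's y) 105 mm from the dial's axis. Origin on the dial's axis at the face of the case; turns with joint dial.
- bar_mid (a point): On the grip bar's axis at the middle of its free length, 54 mm out from the case; press here from above. Runs on a circle of radius 105 mm about dial_axis: 105 mm x sin(35 deg - dial) above it and 105 mm x cos(35 deg - dial) nearer the worker (tester -x). About 144 mm above the bench at rest, 39 mm at the third click.
- dial_axis (a point): Point on the dial's axis (parallel to the tester's y), 84 mm above the bench, in the same upright plane as bar_mid.
- handle_cover: Bystander: loose black handle cover, 165 x 46 x 20 mm, lying flat; origin under its centre.
- reflector: Bystander: bright metal reflector bowl, 144 mm across, 55 mm high; origin under its centre.
- screwdriver: Bystander: black-handled screwdriver lying on the bench, about 200 mm long.
- battery: Bystander: upright round battery cell, 33 mm diameter, 59 mm high; origin under its centre.
Mind the look-alikes: they are no part of the job. What is meant by the mallet is not blue, orange or turquoise, and is the larger of those in its own colour.

How it is judged:
By the outcome, as a careful person would: the job done as asked, in the order asked, and still so for the second after the job is handed in, while the arm keeps its last pose, push and grip.
It also fails if it takes over 69 s, if anything falls off the work surface, if the arm or the gripper's body presses on something with over 40 N, if the wrist force passes 120 N, or if a joint passes its speed limit or range.

## Robot

A 6-joint arm with a two-finger parallel gripper is mounted at the origin on the work surface. World frame = base frame: x ahead of the robot, y to its left, z up, the work surface at z = 0. Lengths are in m, angles in rad, forces in N, time in s.
With the tool pointing down it reaches from about 0.35 to 0.85 m from the base axis. Payload 8.1 kg.
Tool frame: the origin (TCP) lies at the centre of the arm's flange, where the gripper is bolted on; the fingertips stand 186 mm ahead of it and the grasp point (between the pads) lies 167 mm ahead of it; z points along the fingers, y is the direction in which the jaws open and shut (so a half turn about z gives the same grasp; the last joint's range is limited). The gripper opens to 93 mm and grips with 3 to 60 N. Pads are 15 mm wide; open, the fingers measure 128 mm over their backs; the gripper's body (75 mm by 188 mm) begins 65 mm behind the grasp point.
Start: joints at [-1.24, 0.13, 1.488, -0, 1.523, -0.085], TCP at [0.242, -0.549, 0.405] pointing down, gripper open.
Joint ranges: [-2.96, 2.96], [-0.89, 2.26], [0.02, 2.5], [-1.34, 4.48], [0, 2.73], [-2.66, 2.66]. Speed limits (rad/s): [2.39, 2.39, 2.79, 3.14, 3.14, 3.14].

## Interface

Orientations are given as a rotation vector (axis times angle).
In Python, from plant import robot, viewer, order gives the robot as it stands.
- The arm moves only by the tool apply_moves, never from a script. Its argument "deltas" is a list of rows, each a list of 3 entries, a list of its own where there are three numbers: the finger opening in mm, from 0 to 93, then the shift along the tool's x, y, z in mm, then the turn about the tool's z in rad. In form: [[grip, [dx, dy, dz], yaw], ...]. A call has 1 to 5 rows; each row shifts and turns the commanded pose from where the row before left it, along the tool's axes as they then stand; what a row does not reach is not made up. A row lasts 1/8 s, in which the tool goes at most 62.5 mm and 10.7 degrees, less where a joint would pass 70% of its speed; a pose out of reach is approached as far as the arm can. A call is refused whole if a number of a shift passes 62.5 or a number of a turn 0.188, either way. A call with a gripper value outside its range is refused whole. The fingers move at their own pace and stop on an object; "grip_force" is the grip in N (left out, the last holds). Time passes only in rows, so rows that do not move let the fingers close. It gives the time, the measured TCP pose, the force and the opening at its end, in the units of the state.
- robot.read_state(): the state, without advancing time (a new reading comes with each control period).
- viewer.read_camera(name): name is "scene" or "top" or "wrist"; returns the picture (420x560x3 uint8, blue, green, red); there is no depth.
- viewer.get_calibration(name): a dict with "fx", "fy", "cx", "cy" (pixels), "R" (3x3) and "t" (3): a world point X has camera coordinates R X + t. Camera axes: x right, y down, z forward; pixel columns grow to the right and rows downward; lengths in m; the calibration is good to about 2 mm. A picture is of the moment at which its call begins: read the wrist's pose just before it. get_calibration takes no time and is no camera call; for the wrist camera it gives the pose at the moment of the call.
- order.close_job(): hands the job in, once; it reports no verdict.
The state is a dict: "t": time; "q": joint angles; "dq": joint speeds; "joint_torque": joint torques, N m; "tool_pos": TCP position; "orientation": TCP orientation; "force": force on the tool from outside, world axes, zero at the start; "wrist_torque": the same for the moment, N m; "opening": finger opening in m.
Only numpy, scipy, OpenCV 4.12 (cv2) and the standard library are available. Lean on these libraries where they do the work, as an engineer would, in place of code of your own. Each camera call takes 0.05 s, during which the arm holds its last target. There are 200 camera calls.

## Working session

There is one attempt and no reset: what is moved stays moved. The work goes in short steps, Python scripts to look and compute and a tool call to move; the robot and the scene stay as the last step left them, time stands still between calls to the robot, and variables do not carry over. Pictures are saved under pics/ and viewed, about 8 in all and at most 12, crops included, and the job is handed in when it is done.

Besides the shell and the picture viewer there is one more tool, called by a JSON object that holds its "name" and its "arguments". apply_moves: Moves the arm, as the interface text tells. Its arguments: {"type":"object","properties":{"deltas":{"type":"array"},"grip_force":{"type":"number"}},"required":["deltas"]}

```bash
mkdir -p pics
python3 - <<'E'
from plant import robot, viewer
import cv2
for n in ("scene","top"):
    cv2.imwrite(f"pics/{n}0.png",viewer.read_camera(n))
    c=viewer.get_calibration(n);print(n,c)
s=robot.read_state();print({k:s[k] for k in("t","tool_pos","orientation","force","opening")})
E
ls
```

```text
scene {'fx': 539.0985583867824, 'fy': 539.0985583867824, 'cx': 278.4783426593019, 'cy': 205.42388880853304, 'R': array([[-0.36950084,  0.92920641,  0.00667651],
       [ 0.7168874 ,  0.28962846, -0.63418279],
       [-0.59122042, -0.22954477, -0.77315432]]), 't': array([ 0.20080126, -0.30354344,  1.87192143])}
top {'fx': 429.8681621155933, 'fy': 429.8681621155933, 'cx': 279.59228699846767, 'cy': 209.51699207575646, 'R': array([[-0.00524914, -0.99995637, -0.00772623],
       [-0.98516964,  0.00649632, -0.17146013],
       [ 0.17150284,  0.00671163, -0.98516076]]), 't': array([0.0053945 , 0.54114155, 1.28458452])}
{'t': 0.1, 'tool_pos': array([ 0.24229869, -0.54867081,  0.4037744 ]), 'orientation': array([-3.07233194e+00, -6.48055918e-01,  3.86912535e-04]), 'force': array([-0.2990994 ,  0.30120024,  0.59788161]), 'opening': 0.09291213041802265}
pics
```

View pics/scene0.png

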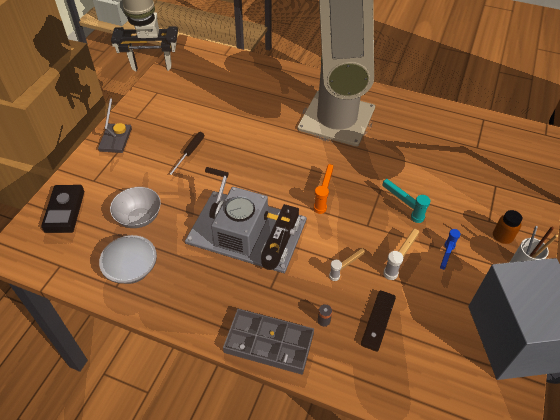

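View pics/top0.png

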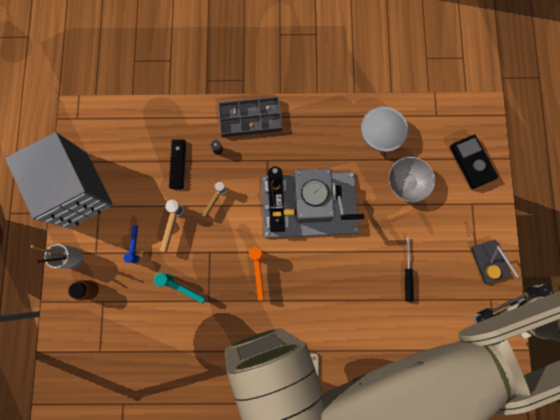

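The scene view shows these candidates for the mallet: orange (320,200), turquoise (421,208), blue (452,237), a small white/wood one (336,268) and a larger white/wood one (394,264, top view 172,207). By the description it is the larger white one. The tester is at top (310,203), with the handle on its left and the lever on its right. Next I'll take one close crop with corner measurements.

```bash
cat > h.py <<'E'
import numpy as np, cv2
from plant import robot, viewer
def ray(n,u,v,c=None):
    c=c or viewer.get_calibration(n)
    R,t=np.array(c["R"]),np.array(c["t"])
    d=R.T@np.array([(u-c["cx"])/c["fx"],(v-c["cy"])/c["fy"],1]); return -R.T@t,d
def onz(n,u,v,z,c=None):
    o,d=ray(n,u,v,c); return o+d*(z-o[2])/d[2]
def proj(n,X,c=None):
    c=c or viewer.get_calibration(n)
    p=np.array(c["R"])@np.asarray(X,float)+np.array(c["t"]); return p[:2]/p[2]*[c["fx"],c["fy"]]+[c["cx"],c["cy"]]
E
python3 - <<'E'
import cv2,numpy as np
a=cv2.imread("pics/top0.png")[155:250,150:370]; b=cv2.imread("pics/scene0.png")[160:290,180:430]
A=cv2.resize(a,(792,342),interpolation=cv2.INTER_CUBIC);B=cv2.resize(b,(500,260),interpolation=cv2.INTER_CUBIC)
o=np.zeros((602,792,3),np.uint8);o[:342]=A;o[342:,:500]=B
cv2.imwrite("pics/crop1.png",o[:600])
from h import *
for n,f,roi in(("top","top0",(155,200,150,215)),("scene","scene0",(240,290,370,430))):
    im=cv2.imread(f"pics/{f}.png");hs=cv2.cvtColor(im,cv2.COLOR_BGR2HSV)
    m=((hs[...,1]<60)&(hs[...,2]>170)).astype(np.uint8);k,l,s,c=cv2.connectedComponentsWithStats(m)
    print(n,[(list(s[i]),c[i].round(1)) for i in range(1,k) if s[i,4]>25])
    # wood handles: light tan
    m=((hs[...,0]>12)&(hs[...,0]<28)&(hs[...,1]<150)&(hs[...,2]>150)).astype(np.uint8);k,l,s,c=cv2.connectedComponentsWithStats(m)
    print("tan",[(list(s[i]),c[i].round(1)) for i in range(1,k) if s[i,4]>60])
E
```

```text
top [([np.int32(416), np.int32(178), np.int32(9), np.int32(9), np.int32(57)], array([420. , 182.2])), ([np.int32(215), np.int32(182), np.int32(9), np.int32(8), np.int32(57)], array([218.9, 185.6])), ([np.int32(166), np.int32(200), np.int32(12), np.int32(12), np.int32(114)], array([171.3, 205.4])), ([np.int32(522), np.int32(332), np.int32(8), np.int32(6), np.int32(32)], array([525.1, 334.8]))]
tan [([np.int32(203), np.int32(181), np.int32(22), np.int32(34), np.int32(126)], array([215.3, 192.9])), ([np.int32(160), np.int32(199), np.int32(18), np.int32(53), np.int32(318)], array([168.7, 221.2])), ([np.int32(470), np.int32(307), np.int32(90), np.int32(33), np.int32(431)], array([514.9, 324.8])), ([np.int32(476), np.int32(314), np.int32(84), np.int32(70), np.int32(894)], array([511.4, 345.8])), ([np.int32(230), np.int32(361), np.int32(57), np.int32(38), np.int32(1331)], array([258.3, 380.7])), ([np.int32(323), np.int32(363), np.int32(178), np.int32(57), np.int32(6114)], array([423.5, 395.8])), ([np.int32(517), np.int32(378), np.int32(12), np.int32(17), np.int32(111)], array([522.8, 386.6]
[... 2068 characters left out ...]
])), ([np.int32(165), np.int32(55), np.int32(6), np.int32(16), np.int32(62)], array([167.8,  61.9])), ([np.int32(343), np.int32(101), np.int32(33), np.int32(33), np.int32(445)], array([362.5, 117.1])), ([np.int32(298), np.int32(114), np.int32(42), np.int32(24), np.int32(412)], array([316. , 126.8])), ([np.int32(227), np.int32(199), np.int32(26), np.int32(18), np.int32(213)], array([239.7, 206.2])), ([np.int32(389), np.int32(229), np.int32(30), np.int32(37), np.int32(349)], array([402.2, 249.6])), ([np.int32(521), np.int32(237), np.int32(20), np.int32(23), np.int32(73)], array([526.8, 246.3])), ([np.int32(331), np.int32(249), np.int32(33), np.int32(22), np.int32(146)], array([341.7, 262.4]))]
```

View pics/crop1.png

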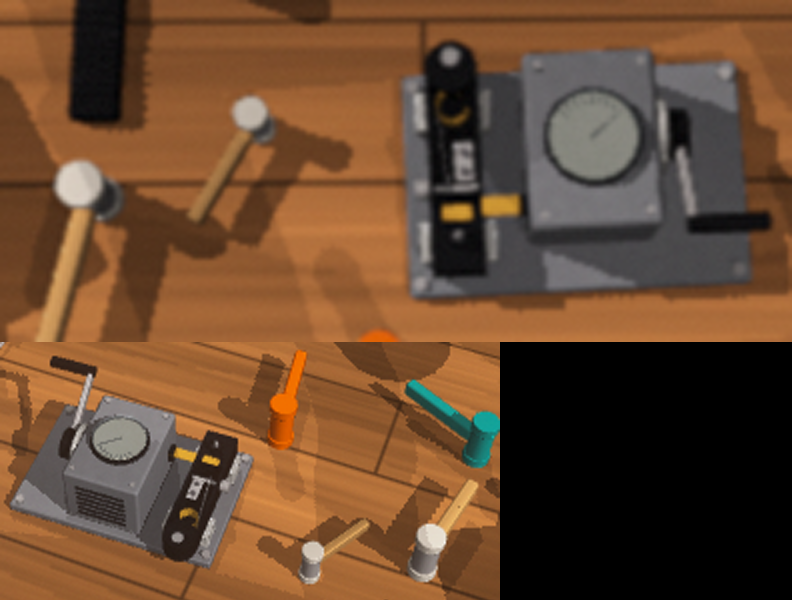

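The crop confirms the choice: the larger white-faced mallet with a wooden handle is at crop (80,185), and the smaller decoy is at (250,113). The tester corners are at crop (402,75), (738,62), (748,283) and (413,297). The pin is at (457,235), and the lever bar is at (728,221), on the robot's side.

```bash
cat >> h.py <<'E'
def wrist_pose():
    s=robot.read_state(); from scipy.spatial.transform import Rotation as Ro
    return s, Ro.from_rotvec(s["orientation"]).as_matrix()
def go(target,yaw_y=None):
    """delta (mm, tool axes) to put the grasp point at target; yaw to align tool y with yaw_y (tool down)"""
    s,R=wrist_pose(); g=s["tool_pos"]+R[:,2]*.167
    print("t",round(s["t"],2),"grasp",g.round(4),"tilt",R[:,2].round(4),"toolx",R[:,0].round(3),"tooly",R[:,1].round(3),"F",s["force"].round(1),"op",round(s["opening"],4))
    print("delta mm",((R.T@(np.asarray(target)-g))*1e3).round(1))
    if yaw_y is not None:
        d=R.T@np.array([yaw_y[0],yaw_y[1],0]); a=np.arctan2(-d[0],d[1]); a=(a+np.pi/2)%np.pi-np.pi/2; print("yaw",round(a,3),"q6",s["q"][5].round(3))
E
python3 - <<'E'
from h import *
P=[(402,75),(738,62),(748,283),(413,297)]
f=lambda p:(150+p[0]/3.6,155+p[1]/3.6)
C=[onz("top",*f(p),.016) for p in P];print(np.round(C,4))
print("sizes",[np.linalg.norm(C[i]-C[(i+1)%4]).round(4) for i in range(4)])
c=np.mean(C,0);ex=(C[0]+C[1]-C[2]-C[3])[:2];ey=(C[0]+C[3]-C[1]-C[2])[:2]
a1=np.arctan2(ex[1],ex[0]);a2=np.arctan2(-ey[0],ey[1]);print("yaw",a1,a2)
a=.4*a1+.6*a2;ex=np.array([np.cos(a),np.sin(a)]);ey=np.array([-ex[1],ex[0]])
T=lambda x,y,z:np.r_[c[:2]+ex*x+ey*y,z]
print("centre",c, "boss",T(-.055,.105,.072))
print("boss from px (top), z .08",onz("top",*f((457,235)),.08),onz("top",*f((457,235)),.072))
print("bar mid px",onz("top",*f((735,221)),.144),"dial pred x",T(0,-.065-.054,.084))
print("mallet top",onz("top",172,206,.084),onz("scene",395.7,258,.084))
print("hend",onz("top",164,251,.042),onz("scene",417,231,.042))
for t in [(-.055,.105,.072),(.09,-.065,.114)]:print("scene reproj",proj("scene",T(*t)))
go([.45,.2,.1])
E
```

```text
[[ 0.6568  0.0594  0.016 ]
 [ 0.6666 -0.2406  0.016 ]
 [ 0.4682 -0.2423  0.016 ]
 [ 0.4578  0.0495  0.016 ]]
sizes [np.float64(0.3002), np.float64(0.1983), np.float64(0.292), np.float64(0.1993)]
yaw 0.029331401835908627 0.03417966654582327
centre [ 0.56235172 -0.09348315  0.016     ] boss [0.50399565 0.00968938 0.072     ]
boss from px (top), z .08 [0.50260084 0.01009713 0.08      ] [0.50378841 0.01020251 0.072     ]
bar mid px [ 0.50291309 -0.21132567  0.144     ] dial pred x [ 0.56618765 -0.2124213   0.084     ]
mallet top [0.54760186 0.3267483  0.084     ] [0.55442946 0.33206858 0.084     ]
hend [0.41534218 0.3570049  0.042     ] [0.41284444 0.36571485 0.042     ]
scene reproj [287.03339348 210.7257177 ]
scene reproj [208.9455248  223.57699485]
t 0.1 grasp [ 0.2422 -0.5484  0.2368] tilt [-6.0e-04  1.6e-03 -1.0e+00] toolx [0.915 0.404 0.   ] tooly [ 0.404 -0.915 -0.002] F [-0.3  0.3  0.6] op 0.0929
delta mm [ 492.4 -600.5  137.8]
```

```bash
cat >> h.py <<'E'
def rows(target,yaw,n,grip):
    import json
    s,R=wrist_pose(); g=s["tool_pos"]+R[:,2]*.167; d=(np.asarray(target)-g)/n; out=[]
    a=round(yaw/n,3); e=np.zeros(3)
    for i in range(n):
        c,sn=np.cos(a*i),np.sin(a*i); Ri=R@np.array([[c,-sn,0],[sn,c,0],[0,0,1]])
        v=Ri.T@(d+e)*1e3; r=v.round(0); e=Ri@(v-r)/1e3; out.append([grip,[int(x) for x in r],a])
    for i in range(0,n,5): print(json.dumps(out[i:i+5]))
E
python3 - <<'E'
from h import *
go([.4975,.3415,.2]);rows([.4975,.3415,.2],-2.49,20,50)
E
```

```text
t 0.1 grasp [ 0.2422 -0.5484  0.2368] tilt [-6.0e-04  1.6e-03 -1.0e+00] toolx [0.915 0.404 0.   ] tooly [ 0.404 -0.915 -0.002] F [-0.3  0.3  0.6] op 0.0929
delta mm [ 593.  -710.9   38. ]
[[50, [30, -36, 2], -0.125], [50, [33, -31, 2], -0.125], [50, [38, -27, 2], -0.125], [50, [41, -22, 2], -0.125], [50, [43, -17, 2], -0.125]]
[[50, [45, -12, 1], -0.125], [50, [46, -6, 2], -0.125], [50, [46, 0, 2], -0.125], [50, [46, 6, 2], -0.125], [50, [45, 11, 2], -0.125]]
[[50, [43, 17, 2], -0.125], [50, [40, 22, 2], -0.125], [50, [38, 27, 2], -0.125], [50, [34, 32, 2], -0.125], [50, [29, 35, 2], -0.125]]
[[50, [25, 39, 1], -0.125], [50, [20, 42, 2], -0.125], [50, [15, 44, 2], -0.125], [50, [9, 45, 2], -0.125], [50, [3, 47, 2], -0.125]]
```

{"name": "apply_moves", "arguments": {"deltas": [[50, [30, -36, 2], -0.125], [50, [33, -31, 2], -0.125], [50, [38, -27, 2], -0.125], [50, [41, -22, 2], -0.125], [50, [43, -17, 2], -0.125]]}}

```text
t: 0.72
tool_pos: [0.3068, -0.3249, 0.3942]
orientation: [-2.722, -1.567, -0.0]
force: [0.7, -0.2, 0.1]
opening: 0.0513
```

{"name": "apply_moves", "arguments": {"deltas": [[50, [45, -12, 1], -0.125], [50, [46, -6, 2], -0.125], [50, [46, 0, 2], -0.125], [50, [46, 6, 2], -0.125], [50, [45, 11, 2], -0.125]]}}

```text
t: 1.35
tool_pos: [0.3698, -0.1021, 0.3854]
orientation: [-2.109, -2.328, 0.0]
force: [1.2, -0.4, -1.0]
opening: 0.0498
```

{"name": "apply_moves", "arguments": {"deltas": [[50, [43, 17, 2], -0.125], [50, [40, 22, 2], -0.125], [50, [38, 27, 2], -0.125], [50, [34, 32, 2], -0.125], [50, [29, 35, 2], -0.125]]}}

```text
t: 1.98
tool_pos: [0.4338, 0.1197, 0.3754]
orientation: [-1.29, -2.864, 0.0]
force: [0.2, -0.6, -0.1]
opening: 0.0501
```

{"name": "apply_moves", "arguments": {"deltas": [[50, [25, 39, 1], -0.125], [50, [20, 42, 2], -0.125], [50, [15, 44, 2], -0.125], [50, [9, 45, 2], -0.125], [50, [3, 47, 2], -0.125]]}}

```text
t: 2.6
tool_pos: [0.4981, 0.3428, 0.3661]
orientation: [-0.347, -3.122, 0.001]
force: [1.1, 0.3, 0.4]
opening: 0.0497
```

Run:
```python
from h import *
go([.4975,.3415,.2],[.227,.974])
c=viewer.get_calibration("wrist");im=viewer.read_camera("wrist");cv2.imwrite("pics/w1.png",im)
print({k:np.round(c[k],4).tolist() for k in c})
print("grip px",proj("wrist",[.4975,.3415,.042],c),"head top",proj("wrist",[.551,.329,.084],c))
```

```text
t 2.6 grasp [0.498  0.3427 0.1991] tilt [-6.e-04 -5.e-04 -1.e+00] toolx [-0.976  0.22   0.   ] tooly [ 0.22   0.976 -0.001] F [1.1 0.3 0.4] op 0.0497
delta mm [ 0.2 -1.3 -0.9]
yaw 0.007 q6 -0.831
{'fx': 309.2877, 'fy': 309.2877, 'cx': 275.554, 'cy': 207.4349, 'R': [[0.22, 0.9755, -0.0007], [0.9321, -0.21, 0.2952], [0.2878, -0.0656, -0.9554]], 't': [-0.4432, -0.415, 0.236]}
grip px [274.91393709 197.06146365] head top [274.38314765 264.7673031 ]
```

View pics/w1.png

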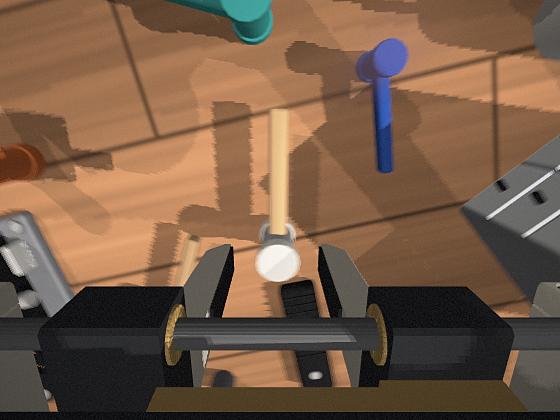

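The wrist view shows the white head at (278,258) with the handle running up to (280,110). Nothing sits between the fingers.

Run:
```python
from h import *
im=cv2.imread("pics/w1.png");hs=cv2.cvtColor(im,cv2.COLOR_BGR2HSV)
m=((hs[...,1]<60)&(hs[...,2]>180)).astype(np.uint8)[225:290,245:310];k,l,s,c=cv2.connectedComponentsWithStats(m)
i=1+s[1:,4].argmax();print(s[i],c[i]+[245,225])
for p in[(c[i]+[245,225])]: H=onz("wrist",*p,.084)
E_=[onz("wrist",279.5,110,.050)]
d=H[:2]-E_[0][:2];L=np.linalg.norm(d);d/=L;print("head",H,"end",E_[0],"len",L,"dir",d)
g=np.r_[H[:2]-.053*d,.042];print("grip",g);go(g,[-d[1],d[0]])
```

```text
[  11   20   43   37 1277] [277.35943618 262.47376664]
head [0.54860691 0.33749131 0.084     ] end [0.41529339 0.36842747 0.05      ] len 0.13685591516613257 dir [ 0.9741159  -0.22604916]
grip [0.49697877 0.34947191 0.042     ]
t 2.65 grasp [0.498  0.3471 0.1978] tilt [-0.0015  0.0018 -1.    ] toolx [-0.977  0.212  0.002] tooly [0.212 0.977 0.001] F [-5.8 -0.4 -0.1] op 0.0497
delta mm [  1.3   1.9 155.8]
yaw 0.015 q6 -0.835
```

{"name": "apply_moves", "arguments": {"deltas": [[50, [0, 0, 30], 0.014], [50, [0, 0, 40], 0], [50, [0, 0, 40], 0], [50, [0, 0, 30], 0], [50, [0, 0, 12], 0]], "grip_force": 30}}

```text
t: 3.28
tool_pos: [0.4969, 0.3406, 0.2119]
orientation: [-0.376, -3.115, 0.004]
force: [0.3, -0.2, -0.2]
opening: 0.0498
```

Run:
```python
from h import *
go([.497,.345,.042],[.226,.974])
im=viewer.read_camera("wrist");cv2.imwrite("pics/w2.png",cv2.resize(im[150:420],(560,270)))
hs=cv2.cvtColor(im,cv2.COLOR_BGR2HSV)
```

```text
t 3.27 grasp [0.4962 0.3403 0.0449] tilt [-0.0039 -0.0022 -1.    ] toolx [-0.971  0.238  0.003] tooly [ 0.238  0.971 -0.003] F [ 0.3 -0.2 -0.2] op 0.0498
delta mm [0.4 4.8 2.9]
yaw -0.012 q6 -0.815
```

View pics/w2.png

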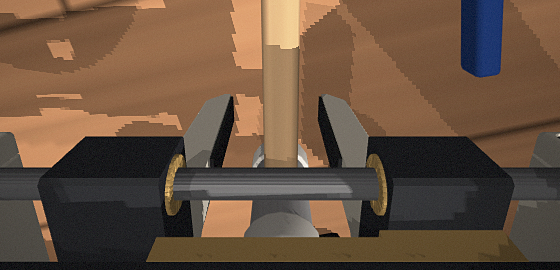

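The handle (x≈281) lies centred between the fingers (228 and 322), so I'll close on it.

{"name": "apply_moves", "arguments": {"deltas": [[30, [0, 0, 2], 0], [10, [0, 0, 0], 0], [5, [0, 0, 0], 0], [5, [0, 0, 0], 0], [5, [0, 0, 0], 0]], "grip_force": 60}}

```text
t: 3.95
tool_pos: [0.4983, 0.3416, 0.2137]
orientation: [0.376, 3.118, 0.002]
force: [-0.5, 0.9, 3.9]
opening: 0.0177
```

{"name": "apply_moves", "arguments": {"deltas": [[5, [0, 0, 0], 0], [5, [0, 0, -10], 0], [5, [0, 0, -20], 0], [5, [0, 0, -30], 0], [5, [0, 0, -20], 0]]}}

```text
t: 4.58
tool_pos: [0.4984, 0.3415, 0.2954]
orientation: [0.376, 3.117, 0.002]
force: [0.7, -0.4, -3.5]
opening: 0.0179
```

Run:
```python
from h import *
go([.497,.345,.042],[.226,.974])
print(robot.read_state()["wrist_torque"])
```

```text
t 4.58 grasp [0.4987 0.3417 0.1284] tilt [ 0.002   0.0011 -1.    ] toolx [-0.971  0.238 -0.002] tooly [0.238 0.971 0.002] F [ 0.7 -0.4 -3.5] op 0.0179
delta mm [ 2.6  2.7 86.4]
yaw -0.012 q6 -0.815
[ 0.06957429 -0.03425094 -0.01065483]
```

Run:
```python
from h import *
rows([.4525,.0226,.18],0,10,5)
```

```text
[[5, [-3, -32, -5], 0.0], [5, [-3, -32, -5], 0.0], [5, [-3, -32, -6], 0.0], [5, [-3, -32, -5], 0.0], [5, [-4, -32, -5], 0.0]]
[[5, [-3, -32, -5], 0.0], [5, [-3, -33, -5], 0.0], [5, [-3, -32, -6], 0.0], [5, [-3, -32, -5], 0.0], [5, [-3, -32, -5], 0.0]]
```

{"name": "apply_moves", "arguments": {"deltas": [[5, [0, -10, -20], 0], [5, [-4, -20, -20], 0], [5, [-4, -30, -12], 0], [5, [-4, -40, 0], 0], [5, [-4, -40, 0], 0]]}}

```text
t: 5.2
tool_pos: [0.4797, 0.1999, 0.3452]
orientation: [0.375, 3.119, -0.0]
force: [-0.2, -0.1, -2.7]
opening: 0.0179
```

{"name": "apply_moves", "arguments": {"deltas": [[5, [-4, -40, 0], 0], [5, [-4, -40, 0], 0], [5, [-4, -40, 0], 0], [5, [-4, -35, 0], 0], [5, [-4, -27, 0], 0]]}}

```text
t: 5.82
tool_pos: [0.4556, 0.0183, 0.345]
orientation: [-0.377, -3.119, 0.001]
force: [1.5, -0.2, -3.9]
opening: 0.0174
```

{"name": "apply_moves", "arguments": {"deltas": [[5, [0, 0, 0], 0], [5, [0, 0, 0], 0]]}}

```text
t: 6.08
tool_pos: [0.4563, 0.02, 0.3449]
orientation: [-0.377, -3.119, -0.001]
force: [0.7, 0.0, -2.6]
opening: 0.0176
```

Run:
```python
from h import *
go([.4525,.0226,.147],[.226,.974])
a=viewer.read_camera("top");b=viewer.read_camera("scene")
A=cv2.resize(a[150:270,210:360],(450,360),interpolation=cv2.INTER_CUBIC);B=cv2.resize(b[150:270,230:346],(348,360),interpolation=cv2.INTER_CUBIC)
cv2.imwrite("pics/c2.png",np.hstack([A,B]))
for n in("top","scene"):print(n,"pin",proj(n,[.504,.010,.082]),"headtop pred",proj(n,[.504,.010,.217]),"face",proj(n,[.504,.010,.133]))
```

```text
t 6.08 grasp [0.4563 0.0201 0.1779] tilt [-0.e+00  3.e-04 -1.e+00] toolx [-0.971  0.238  0.   ] tooly [0.238 0.971 0.   ] F [ 0.7  0.  -2.6] op 0.0176
delta mm [ 4.2  1.5 30.9]
yaw -0.012 q6 -1.399
top pin [276.96565352 219.71853843] headtop pred [276.27637891 212.29317902] face [276.72263776 217.10059869]
scene pin [287.20412352 208.51965122] headtop pred [288.19898726 175.87316875] face [287.56334302 196.73185295]
```

View pics/c2.png

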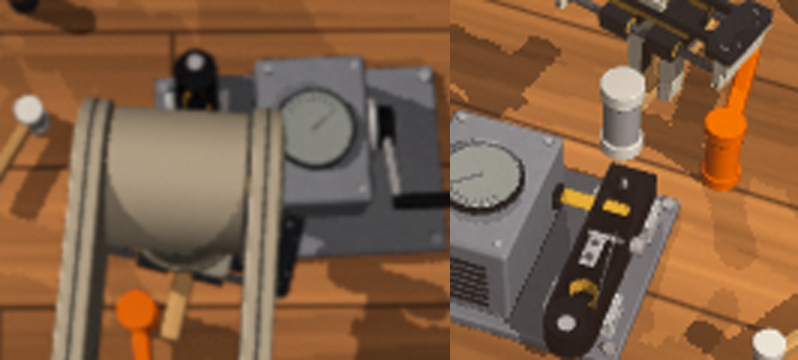

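{"name": "apply_moves", "arguments": {"deltas": [[5, [1, 2, 10], 0], [5, [1, 0, 20], 0], [5, [0, 0, 10], 0], [5, [0, 0, 3], 0], [5, [0, 0, 3], 0]]}}

```text
t: 6.8
tool_pos: [0.4553, 0.0225, 0.299]
orientation: [0.375, 3.119, 0.0]
force: [-0.5, 0.2, -2.5]
opening: 0.0172
```

{"name": "apply_moves", "arguments": {"deltas": [[5, [0, 0, 2], 0], [5, [0, 0, 2], 0], [5, [0, 0, 2], 0]]}}

```text
t: 7.18
tool_pos: [0.4552, 0.0224, 0.2935]
orientation: [0.376, 3.118, 0.0]
force: [-3.5, 0.7, 5.3]
opening: 0.0177
```

{"name": "apply_moves", "arguments": {"deltas": [[5, [0, 0, 2], 0], [5, [0, 0, 2], 0]]}}

```text
t: 7.42
tool_pos: [0.4552, 0.0224, 0.2891]
orientation: [0.376, 3.118, 0.0]
force: [-3.4, 1.3, 4.7]
opening: 0.0177
```

{"name": "apply_moves", "arguments": {"deltas": [[5, [0, 0, 1.5], 0], [5, [0, 0, 1.5], 0]]}}

```text
t: 7.68
tool_pos: [0.4552, 0.0224, 0.2858]
orientation: [0.376, 3.118, 0.0]
force: [-2.9, 0.4, 5.3]
opening: 0.0177
```

{"name": "apply_moves", "arguments": {"deltas": [[5, [0, 0, 1], 0], [5, [0, 0, 1], 0]]}}

```text
t: 7.92
tool_pos: [0.4551, 0.0225, 0.2852]
orientation: [-0.376, -3.119, -0.0]
force: [-15.5, 1.6, 25.7]
opening: 0.0177
```

{"name": "apply_moves", "arguments": {"deltas": [[5, [0, 0, 1], 0], [5, [0, 0, 0], 0]]}}

```text
t: 8.18
tool_pos: [0.4552, 0.0226, 0.2849]
orientation: [0.375, 3.119, 0.001]
force: [-16.1, 3.3, 26.5]
opening: 0.0176
```

{"name": "apply_moves", "arguments": {"deltas": [[5, [0, 0, -3], 0], [5, [0, 0, -6], 0], [5, [0, 0, -20], 0], [5, [0, 0, -25], 0], [5, [0, 0, 0], 0]]}}

```text
t: 8.8
tool_pos: [0.4558, 0.0223, 0.3382]
orientation: [0.376, 3.116, 0.0]
force: [0.6, -0.2, -3.0]
opening: 0.0172
```

Run:
```python
from h import *
go([.4525,.0226,.147],[.226,.974])
b=viewer.read_camera("scene");w=viewer.read_camera("wrist")
B=cv2.resize(b[150:230,255:335],(400,400),interpolation=cv2.INTER_CUBIC)
cv2.imwrite("pics/c3.png",np.hstack([B,cv2.resize(w,(400,300))[:, :].repeat(1,0) if 0 else cv2.copyMakeBorder(cv2.resize(w,(400,300)),0,100,0,0,0)]))
```

```text
t 8.8 grasp [0.4563 0.0223 0.1712] tilt [ 3.4e-03 -2.0e-04 -1.0e+00] toolx [-0.971  0.238 -0.003] tooly [0.238 0.971 0.001] F [ 0.6 -0.2 -3. ] op 0.0172
delta mm [ 3.9 -0.6 24.2]
yaw -0.012 q6 -1.394
```

View pics/c3.png

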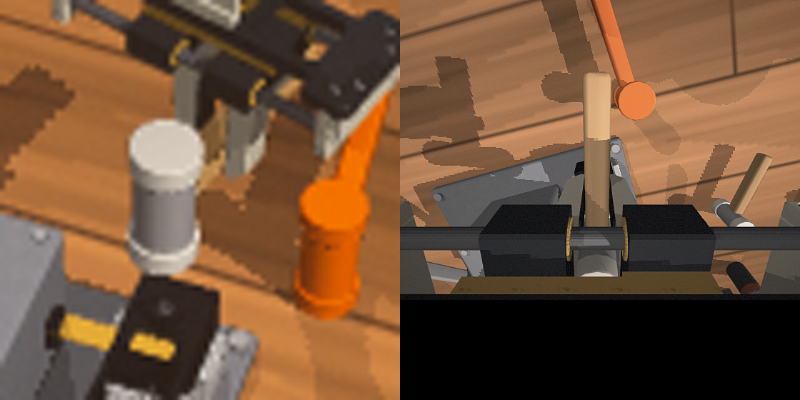

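Scene crop: the boss at (167,305) now shows no pin standing up, and the head hangs upright. In the wrist view the handle is held straight. I'll press once more with the head 8 mm further forward, in case the face was slightly tilted, and then put the mallet down.

{"name": "apply_moves", "arguments": {"deltas": [[5, [-4, 0, 20], 0], [5, [-4, 0, 20], 0], [5, [0, 0, 8], 0], [5, [0, 0, 3], 0], [5, [0, 0, 1.5], 0]]}}

```text
t: 9.52
tool_pos: [0.4626, 0.0206, 0.2853]
orientation: [-0.375, -3.118, 0.0]
force: [-12.9, 1.6, 20.4]
opening: 0.0173
```

{"name": "apply_moves", "arguments": {"deltas": [[5, [0, 0, 1], 0], [5, [0, 0, 0], 0]]}}

```text
t: 9.78
tool_pos: [0.4628, 0.0206, 0.2853]
orientation: [-0.376, -3.119, 0.0]
force: [-12.1, 0.3, 17.8]
opening: 0.0174
```

{"name": "apply_moves", "arguments": {"deltas": [[5, [0, 0, -5], 0], [5, [0, 0, -20], 0], [5, [0, 0, -35], 0], [5, [5, 25, 0], 0], [5, [5, 40, 0], 0]]}}

```text
t: 10.4
tool_pos: [0.4687, 0.086, 0.3437]
orientation: [0.379, 3.118, -0.0]
force: [0.3, 0.4, -3.0]
opening: 0.0175
```

{"name": "apply_moves", "arguments": {"deltas": [[5, [5, 40, 0], 0], [5, [5, 40, 0], 0], [5, [5, 40, 0], 0], [5, [5, 40, 0], 0], [5, [5, 40, 0], 0]]}}

```text
t: 11.02
tool_pos: [0.4916, 0.2875, 0.3428]
orientation: [-0.376, -3.119, 0.0]
force: [0.1, 0.4, -3.0]
opening: 0.0172
```

{"name": "apply_moves", "arguments": {"deltas": [[5, [5, 35, 0], 0], [5, [2, 20, 10], 0], [5, [0, 0, 30], 0], [5, [0, 0, 30], 0], [5, [0, 0, 20], 0]]}}

```text
t: 11.65
tool_pos: [0.4973, 0.341, 0.2509]
orientation: [-0.375, -3.117, 0.002]
force: [0.2, 0.2, -2.5]
opening: 0.0179
```

Run:
```python
from h import *
go([.498,.3415,.0467],[.226,.974])
```

```text
t 11.65 grasp [0.4969 0.3408 0.0839] tilt [-0.0024 -0.0013 -1.    ] toolx [-0.971  0.237  0.002] tooly [ 0.237  0.971 -0.002] F [ 0.2  0.2 -2.5] op 0.0179
delta mm [-1.   1.  37.2]
yaw -0.012 q6 -0.815
```

{"name": "apply_moves", "arguments": {"deltas": [[5, [0, 0, 15], 0], [5, [0, 0, 10], 0], [5, [0, 0, 4], 0], [5, [0, 0, 2], 0], [5, [0, 0, 1], 0]]}}

```text
t: 12.28
tool_pos: [0.4983, 0.3414, 0.2219]
orientation: [0.376, 3.118, 0.001]
force: [0.4, 0.1, -3.0]
opening: 0.0175
```

{"name": "apply_moves", "arguments": {"deltas": [[5, [0, 0, 1], 0], [5, [0, 0, 1], 0]]}}

```text
t: 12.52
tool_pos: [0.4981, 0.3414, 0.2195]
orientation: [0.376, 3.119, 0.001]
force: [-0.1, -0.0, -2.5]
opening: 0.0173
```

{"name": "apply_moves", "arguments": {"deltas": [[5, [0, 0, 1.5], 0], [5, [0, 0, 1], 0], [5, [0, 0, 1], 0], [5, [0, 0, 0], 0]]}}

```text
t: 13.02
tool_pos: [0.498, 0.3413, 0.2156]
orientation: [-0.376, -3.119, 0.0]
force: [0.6, -0.7, -2.9]
opening: 0.0173
```

{"name": "apply_moves", "arguments": {"deltas": [[5, [0, 0, 1], 0], [5, [0, 0, 0], 0]]}}

```text
t: 13.28
tool_pos: [0.498, 0.3413, 0.2146]
orientation: [-0.376, -3.119, 0.0]
force: [-0.8, 0.3, -2.0]
opening: 0.0174
```

{"name": "apply_moves", "arguments": {"deltas": [[5, [0, 0, 0.7], 0], [5, [0, 0, 0], 0]]}}

```text
t: 13.52
tool_pos: [0.498, 0.3413, 0.214]
orientation: [-0.376, -3.119, 0.0]
force: [-0.9, 0.5, -3.5]
opening: 0.0179
```

{"name": "apply_moves", "arguments": {"deltas": [[5, [0, 0, 0.7], 0], [5, [0, 0, 0], 0]]}}

```text
t: 13.78
tool_pos: [0.4981, 0.3414, 0.2136]
orientation: [0.376, 3.119, 0.0]
force: [-2.4, -0.1, 0.0]
opening: 0.0174
```

Contact came at the height where it was picked up, so I'll release gently and rise.

{"name": "apply_moves", "arguments": {"deltas": [[17, [0, 0, 0.3], 0], [20, [0, 0, 0], 0], [30, [0, 0, 0], 0], [50, [0, 0, 0], 0], [50, [0, 0, 0], 0]], "grip_force": 10}}

```text
t: 14.4
tool_pos: [0.4981, 0.3413, 0.213]
orientation: [0.376, 3.119, 0.0]
force: [-0.5, 0.1, 0.6]
opening: 0.0455
```

{"name": "apply_moves", "arguments": {"deltas": [[50, [0, 0, -10], 0], [50, [0, 0, -30], 0], [50, [0, 0, -50], 0], [50, [0, 0, -60], 0], [50, [0, 0, -50], 0]]}}

```text
t: 15.02
tool_pos: [0.4979, 0.3412, 0.4166]
orientation: [0.376, 3.117, 0.002]
force: [0.1, 0.9, 0.6]
opening: 0.0496
```

Run:
```python
from h import *
go([.49,-.211,.26],[0,1])
a=viewer.read_camera("top");b=viewer.read_camera("scene")
A=cv2.resize(a[150:270,140:290],(450,360),interpolation=cv2.INTER_CUBIC);B=cv2.resize(b[180:300,320:436],(348,360),interpolation=cv2.INTER_CUBIC)
C=cv2.resize(b[180:230,255:335],(384,240),interpolation=cv2.INTER_CUBIC);C=cv2.copyMakeBorder(C,0,0,0,414,0)
cv2.imwrite("pics/c4.png",np.vstack([np.hstack([A,B]),C]))
for z in (.136,.144,.152):print("bar ends scene",z,[proj("scene",[.503,y,z]) for y in(-.182,-.211,-.244)])
s=robot.read_state();print(s["q"])
```

```text
t 15.03 grasp [0.4982 0.3415 0.2496] tilt [ 0.0021  0.0013 -1.    ] toolx [-0.971  0.237 -0.002] tooly [0.237 0.971 0.002] F [0.1 0.9 0.6] op 0.0496
delta mm [-123.2 -538.6  -11.1]
yaw -0.24 q6 -0.815
bar ends scene 0.136 [array([223.80197065, 176.20291565]), array([214.47076653, 173.34784392]), array([203.95156693, 170.12928081])]
bar ends scene 0.144 [array([223.59639203, 174.26545876]), array([214.22791231, 171.40723678]), array([203.66709634, 168.18524589])]
bar ends scene 0.152 [array([223.38911664, 172.31201085]), array([213.98306252, 169.45068345]), array([203.38029992, 166.2253166 ])]
[ 5.15894987e-01  1.30368873e-01  1.45639936e+00  2.71335596e-05
  1.54169698e+00 -8.15128569e-01]
```

View pics/c4.png

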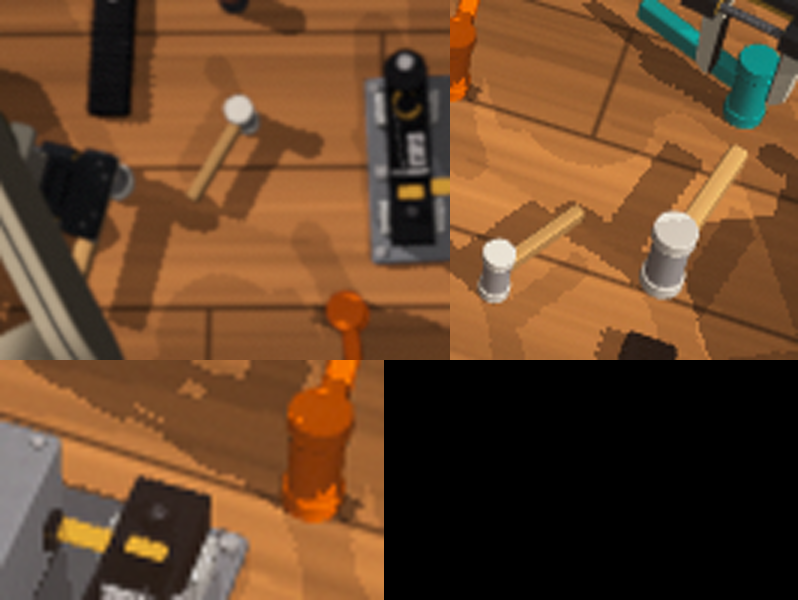

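The mallet stands released on its face at right (673,260), with the head axis back where it was. The small decoy is untouched, and the boss at (158,510) shows no pin standing up. The lever is next.

Run:
```python
from h import *
rows([.500,-.211,.215],1.335,15,0)
```

```text
[[0, [-9, -36, 2], 0.089], [0, [-12, -35, 3], 0.089], [0, [-14, -34, 2], 0.089], [0, [-18, -32, 3], 0.089], [0, [-21, -31, 2], 0.089]]
[[0, [-23, -28, 3], 0.089], [0, [-26, -27, 2], 0.089], [0, [-28, -24, 3], 0.089], [0, [-30, -22, 2], 0.089], [0, [-32, -18, 2], 0.089]]
[[0, [-33, -16, 3], 0.089], [0, [-35, -13, 2], 0.089], [0, [-36, -10, 3], 0.089], [0, [-36, -6, 2], 0.089], [0, [-37, -3, 3], 0.089]]
```

{"name": "apply_moves", "arguments": {"deltas": [[0, [-9, -36, 2], 0.089], [0, [-12, -35, 3], 0.089], [0, [-14, -34, 2], 0.089], [0, [-18, -32, 3], 0.089], [0, [-21, -31, 2], 0.089]], "grip_force": 20}}

```text
t: 15.75
tool_pos: [0.4971, 0.1551, 0.4009]
orientation: [1.059, 2.958, -0.0]
force: [1.2, -0.2, 0.1]
opening: 0.0047
```

{"name": "apply_moves", "arguments": {"deltas": [[0, [-23, -28, 3], 0.089], [0, [-26, -27, 2], 0.089], [0, [-28, -24, 3], 0.089], [0, [-30, -22, 2], 0.089], [0, [-32, -18, 2], 0.089]]}}

```text
t: 16.38
tool_pos: [0.497, -0.0294, 0.389]
orientation: [1.686, 2.651, 0.0]
force: [0.3, -0.2, -0.7]
opening: 0.0004
```

{"name": "apply_moves", "arguments": {"deltas": [[0, [-33, -16, 3], 0.089], [0, [-35, -13, 2], 0.089], [0, [-36, -10, 3], 0.089], [0, [-36, -6, 2], 0.089], [0, [-37, -3, 3], 0.089]]}}

```text
t: 17.0
tool_pos: [0.4968, -0.2144, 0.376]
orientation: [2.229, 2.213, 0.0]
force: [0.7, -0.6, -1.3]
opening: 0.0002
```

{"name": "apply_moves", "arguments": {"deltas": [[0, [0, 0, 0], 0], [0, [0, 0, 0], 0]]}}

```text
t: 17.25
tool_pos: [0.497, -0.2129, 0.3759]
orientation: [-2.225, -2.217, -0.0]
force: [-0.4, 0.2, -0.2]
opening: 0.0004
```

Run:
```python
from h import *
go([.500,-.211,.185],[1,0])
c=viewer.get_calibration("wrist");w=viewer.read_camera("wrist");b=viewer.read_camera("scene")
B=cv2.resize(b[120:240,160:280],(400,400),interpolation=cv2.INTER_CUBIC)
cv2.imwrite("pics/c5.png",np.hstack([B,cv2.copyMakeBorder(cv2.resize(w,(400,300)),0,100,0,0,0)]))
print("bar ends in wrist (half... x400/560)",[proj("wrist",[.503,y,.144],c)*400/560 for y in(-.182,-.211,-.244)])
```

```text
t 17.25 grasp [ 0.4969 -0.2128  0.2089] tilt [-3.e-04  6.e-04 -1.e+00] toolx [0.003 1.    0.001] tooly [ 1.    -0.003 -0.   ] F [-0.4  0.2 -0.2] op 0.0004
delta mm [ 1.7  3.1 23.9]
yaw -0.003 q6 -0.496
bar ends in wrist (half... x400/560) [array([203.93627125, 134.33588788]), array([203.77243981, 161.73132909]), array([203.60036755, 190.50477687])]
```

View pics/c5.png

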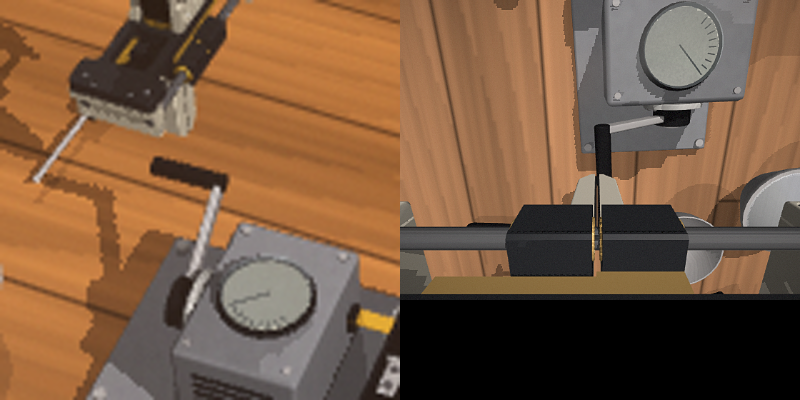

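Wrist view: the bar runs from (603,125) down under the fingertips, in line with the tool, so its middle is at y ≈ -0.207. The fingers are closed directly over it, so I'll press along the arc.

{"name": "apply_moves", "arguments": {"deltas": [[0, [4, 3, 12], 0], [0, [0, 2, 16], 0], [0, [0, 0, 5], 0], [0, [0, 0, 5], 0], [0, [0, 0, 0], 0]]}}

```text
t: 17.98
tool_pos: [0.5021, -0.2091, 0.3381]
orientation: [-2.226, -2.217, -0.001]
force: [-0.5, 2.4, 3.3]
opening: 0.0003
```

{"name": "apply_moves", "arguments": {"deltas": [[0, [0, -3, 6], 0], [0, [0, -3, 6], 0], [0, [0, -3, 6], 0]]}}

```text
t: 18.35
tool_pos: [0.4929, -0.2096, 0.321]
orientation: [2.225, 2.216, -0.001]
force: [-3.5, -0.3, 4.3]
opening: 0.0006
```

{"name": "apply_moves", "arguments": {"deltas": [[0, [0, -2, 7], 0], [0, [0, -2, 7], 0], [0, [0, -1, 7], 0]]}}

```text
t: 18.73
tool_pos: [0.4878, -0.2094, 0.299]
orientation: [2.226, 2.217, -0.001]
force: [-4.8, -0.9, 7.3]
opening: 0.0005
```

{"name": "apply_moves", "arguments": {"deltas": [[0, [0, -1, 7], 0], [0, [0, -1, 7], 0], [0, [0, 0, 7], 0], [0, [0, 1, 6], 0]]}}

```text
t: 19.23
tool_pos: [0.487, -0.2091, 0.2715]
orientation: [-2.226, -2.217, 0.0]
force: [-3.2, 1.5, 5.3]
opening: 0.0006
```

{"name": "apply_moves", "arguments": {"deltas": [[0, [0, 1, 6], 0], [0, [0, 1, 6], 0], [0, [0, 2, 6], 0], [0, [0, 2, 5], 0]]}}

```text
t: 19.73
tool_pos: [0.4931, -0.2091, 0.2487]
orientation: [-2.225, -2.217, 0.0]
force: [-3.7, -0.3, 5.4]
opening: 0.0007
```

{"name": "apply_moves", "arguments": {"deltas": [[0, [0, 2, 4], 0], [0, [0, 1, 3], 0], [0, [0, 0, 0], 0]]}}

```text
t: 20.1
tool_pos: [0.4962, -0.2091, 0.2418]
orientation: [-2.226, -2.217, -0.0]
force: [-3.6, 1.0, 4.9]
opening: 0.0005
```

{"name": "apply_moves", "arguments": {"deltas": [[0, [0, 1, 4], 0], [0, [0, 1, 3], 0], [0, [0, 0, 0], 0]]}}

```text
t: 20.48
tool_pos: [0.4984, -0.2091, 0.2353]
orientation: [2.225, 2.217, 0.001]
force: [-1.6, 1.0, 6.0]
opening: 0.0006
```

{"name": "apply_moves", "arguments": {"deltas": [[0, [0, 0, 2], 0], [0, [0, 0, 0], 0]]}}

```text
t: 20.72
tool_pos: [0.4987, -0.2091, 0.2338]
orientation: [2.225, 2.216, 0.002]
force: [-1.6, 1.9, 7.2]
opening: 0.0002
```

{"name": "apply_moves", "arguments": {"deltas": [[0, [0, 0, 1], 0], [0, [0, 0, 0], 0]]}}

```text
t: 20.98
tool_pos: [0.4989, -0.2091, 0.2331]
orientation: [2.224, 2.216, 0.003]
force: [-0.1, 2.1, 8.4]
opening: 0.0006
```

{"name": "apply_moves", "arguments": {"deltas": [[0, [0, 0, 1], 0], [0, [0, 0, 0], 0]]}}

```text
t: 21.22
tool_pos: [0.4991, -0.2091, 0.2323]
orientation: [2.224, 2.215, 0.003]
force: [0.7, 3.1, 9.0]
opening: 0.0006
```

{"name": "apply_moves", "arguments": {"deltas": [[0, [0, 0, 1], 0], [0, [0, 0, 0], 0], [0, [0, 0, 0], 0]]}}

```text
t: 21.6
tool_pos: [0.4993, -0.2091, 0.2315]
orientation: [2.224, 2.215, 0.004]
force: [1.6, 4.3, 8.5]
opening: 0.0006
```

Run:
```python
from h import *
go([.494,-.209,.064],[1,0])
b=viewer.read_camera("scene");t=viewer.read_camera("top");w=viewer.read_camera("wrist")
B=cv2.resize(b[120:240,160:280],(400,400),interpolation=cv2.INTER_CUBIC)
cv2.imwrite("pics/c6.png",np.hstack([B,cv2.copyMakeBorder(cv2.resize(w,(400,300)),0,100,0,0,0)]))
for y in(-.175,-.207,-.24):print(((proj("scene",[.494,y,.038])-[160,120])*400/120).round(), (proj("wrist",[.494,y,.038])*400/560).round())
print(robot.read_state()["q"].round(3))
```

```text
t 21.6 grasp [ 0.4999 -0.2091  0.0645] tilt [ 3.9e-03 -3.0e-04 -1.0e+00] toolx [ 0.004  1.    -0.   ] tooly [ 1.    -0.004  0.004] F [1.6 4.3 8.5] op 0.0006
delta mm [ 0.1 -5.9  0.5]
yaw -0.004 q6 -0.489
[232. 257.] [191. 141.]
[199. 247.] [191. 177.]
[166. 237.] [191. 210.]
[-0.492  0.126  1.822  0.002  1.189 -0.489]
```

View pics/c6.png

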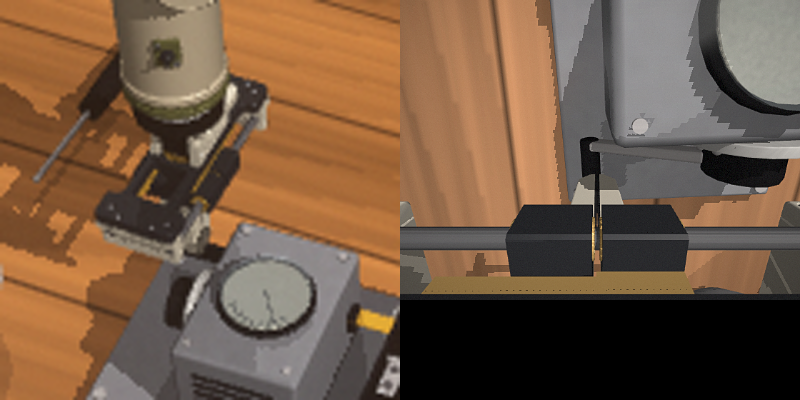

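The scene and wrist views both show the lever down. The bar end is at (590,140) against a predicted (591,141) for the third click, the meter needle has swung over, and the push is steady at about 8.5 N. Measured height gives a dial angle of about 1.07, so I'll hand in.

Run:
```python
from plant import robot, order
s=robot.read_state();print(s["t"],s["tool_pos"],s["force"]);print(order.close_job())
```

```text
21.75 [ 0.49928633 -0.20907728  0.23156623] [1.38784816 3.69772623 8.91546257]
the job is handed in; nothing more can be done
None
```

The pin is driven flush, the mallet is back on the bench, and the job was handed in at 21.8 s with the gripper still holding the lever at its third click.

- **Pin:** I pressed it down with the larger white-faced mallet. Resistance was steady at about 8 N. The force then jumped to about 26 N at the height where the face should meet the boss. A second press, 8 mm further forward, stopped at the same height. The pictures show no pin standing up, but they cannot resolve less than about 1 mm.
- **Mallet:** I set it down where I picked it up, with light contact of about 3 N, and released it. The picture afterwards shows it standing on its face, clear of the tester.
- **Lever:** It is held by the closed fingers with about 8.9 N of push. The measured height gives a dial angle of about 1.07, just past the third click at 1.05 and short of the stop at 1.13. The bar end showed within about 1 pixel of where it should be. The fingers sit about 6 mm off the bar's axis in x, but still bear on it, and there is a small side force of about 4 N.
- **Other objects:** I did not touch the cover, reflector, screwdriver, battery or any of the look-alikes.

No checks failed. The only disagreement was about 5 mm between the wrist and fixed cameras on the mallet's position, because the arm was still settling. It did not affect the grasp.

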